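# Open the gel jar: snap off the dosing cup, unscrew the lid and hold it over the mouth

### The arm

A 6-joint arm with a two-finger parallel gripper is mounted at the origin on a cart in front of the work surface, level with it; the furniture and walls round the work are solid. World frame = base frame: x ahead of the robot, y to its left, z up, the work surface at z = 0. Lengths are in m, angles in rad, forces in N, time in s.
With the tool pointing down it reaches from about 0.35 to 0.975 m from the base axis. Payload 4.9 kg.
Tool frame: the origin (TCP) lies on the centre line of the jaws, within the pads' length; the fingertips stand manip.tip_reach ahead of it and the grasp point (between the pads) is the TCP (manip.tip_reach is the distance from the TCP to the fingertips, in m); z points along the fingers, y is the line along which they close (so a half turn about z gives the same grasp; the last joint's range is limited). The gripper opens to 85 mm and grips with 20 to 120 N. Pads are 22 mm wide; open, the fingers measure 114 mm over their backs; the gripper's body (76 mm by 85 mm) begins 54 mm behind the grasp point. The pads swing forward as they close: fully open they stand 13 mm farther back than shut.
Start: joints at [-1.377, 0.053, 1.613, -0, 1.476, -0.119], TCP at [0.192, -0.595, 0.25] pointing down, gripper open.
Joint ranges: [-3.01, 3.01], [-1.01, 2.22], [0.06, 2.58], [-1.02, 4.17], [0.09, 2.62], [-3.14, 3.14]. Speed limits (rad/s): [2.57, 2.57, 3.14, 3.14, 3.14, 3.14].

### API

Orientations are given as a unit quaternion [w, x, y, z].
In Python, from plant import manip gives the robot as it stands. The module is installed in compiled form; this text tells all that it offers.
- The arm moves only by the tool move_arm, never from a script. Its argument "rows" is a list of rows, each a list of 7 numbers: the shift along the tool's x, y, z in cm, then the turn, a rotation vector about the tool's x, y, z in degrees, then the opening, from -1 (shut) to 1 (fully open). In form: [[tx, ty, tz, ax, ay, az, jaw], ...]. A call has 1 to 20 rows; each row shifts and turns the commanded pose from where the row before left it, along the tool's axes as they then stand; what a row does not reach is not made up. A row lasts 1/12 s, in which the tool goes at most 41.7 mm and 7.16 degrees, less where a joint would pass 70% of its speed; a pose out of reach is approached as far as the arm can. A call is refused whole if a number of a shift passes 4.17 or a number of a turn 7.16, either way. A call with a gripper value outside its range is refused whole. The fingers move at their own pace and stop on an object; the grip force is fixed at half the most. Time passes only in rows, so rows that do not move let the fingers close. It gives the time, the measured TCP pose, the force, the opening and the grip force at its end, in the units of the state.
- manip.state(): the state, without advancing time (a new reading comes with each control period).
- manip.grab_frame(name): name is "scene" or "top" or "wrist"; returns a dict with "img" (420x560x3 uint8, blue, green, red), "mtx" (3x3 intrinsics, pixels), "k1" (the pictures are not rectified: a ray, as slopes to the right and down, at radius r is drawn at 1 + k1 r^2 times it, then the intrinsics apply), "R" (3x3) and "t" (3): a world point X has camera coordinates R X + t. Camera axes: x right, y down, z forward; pixel columns grow to the right and rows downward; lengths in m; the calibration is good to about 2 mm. A picture is of the moment at which its call begins. There is no depth.
- manip.job_done(): hands the job in; it is judged then, once.
The state is a dict: "time": time; "joint_pos": joint angles; "joint_vel": joint speeds; "joint_efforts": joint torques, N m; "tool_pos": TCP position; "tool_rot": TCP orientation; "contact_force": force on the tool from outside, world axes, zero at the start; "ft_torque": the same for the moment, N m; "gripper_width": opening from 0.0 (shut) to 1.0 (fully open); "grasp_force": force on a finger pad.
Only numpy, scipy, OpenCV 4.12 (cv2) and the standard library are available. Lean on these libraries where they do the work, as an engineer would, in place of code of your own. Each camera call takes 0.05 s, during which the arm holds its last target. There are 200 camera calls.

### The job

Open the white square jar of stain-remover gel without taking it out of the grey tray that keeps it from turning: first pull the amber dosing cup straight up off its snap fit and stand it mouth down on the bare worktop, without dropping it. Then unscrew the tight teal lid anticlockwise, stop turning as soon as its lugs come out of the threads, and lift it straight up. Finish while still holding the lid level over the middle of the mouth, a centimetre or two clear of it, so that any drips fall back in; leave the other things on the worktop where they are.

Things in the scene. Friction and masses are not known exactly. Their poses are not given: they have to be found in the camera images.
- tray: shallow grey plastic tray, 115 x 115 x 30 mm with two screw ears, screwed to the worktop. Origin: centre of its underside, z up, sides along x and y. Its square well, 104 mm wide with its floor 5.5 mm above the worktop, holds the jar with 2 mm of play all round: the jar cannot turn in it but can be lifted out. Left of it the worktop is bare up to y = 0.25 (a large bucket stands beyond).
- jar: white square jar with blue label, 100 x 100 mm, 1.5 kg, loose in the tray. Origin: centre of its underside; z up; the blue line on its shoulder points along its x. Heights above its origin: square shoulder to 112 mm, round flange 122 mm (the cup's rim rests on it), snap collar 55 mm wide at 129 mm, mouth rim 152 mm.
- jar_mouth (a point): centre of the jar's mouth, level with the rim of its neck. Neck 37 mm wide with three short thread ridges outside; a springy red sealing ring on the mouth (stands up to 4 mm above the rim when free) presses the lid up against the threads with about 20 N
- cup: amber, slightly see-through dosing cup, 63 mm wide at its mouth, 59 mm at its closed end, 48 mm high, wall 2.4 mm, 70 g, snapped mouth down over lid and collar. Origin: centre of its mouth; z towards the closed end (up). Spring tabs inside its mouth grip the jar's collar: a straight pull up of 7 to 10 N frees it within 5 mm; it clears the lid after 32 mm.
- lid: round ribbed teal screw lid, 50 mm wide, 20 mm high, 50 g, under the cup at the start. Origin: centre of its lower edge, 135.5 mm above the jar's underside when tight; z up. About 0.5 to 0.7 N m starts it turning anticlockwise (seen from above); it climbs 2 mm as it turns. Clockwise it stops at once.
- lid_mark (a point): end of the white line on the lid's top, 25 mm from its axis along the lid's x, 20 mm above its origin. Tight, it points along the jar's x within 0.1 rad; once it stands 1.05 rad anticlockwise of the jar's x the three lugs inside the lid are free of the threads; at about 1.65 rad they meet the next threads' stops.
- stain_dropper: small amber dropper bottle, 34 mm wide, 102 mm high; origin under its centre; leave alone
- scrub_brush: wooden scrubbing brush, 57 x 150 x 43 mm, long along its y; origin under its centre; leave alone
- marker: white and green marker pen, 17 x 135 x 16 mm, long along its y; origin under its centre; leave alone
Mind the look-alikes: they are no part of the job. Of the things that look like the tray, the largest one is meant.

How it is judged:
By the outcome, as a careful person would: the job done as asked, in the order asked, and still so for the second after the job is handed in, while the arm keeps its last pose, push and grip.
It also fails if it takes over 51 s, if anything falls off the work surface, if the arm or the gripper's body presses on something with over 40 N, if the wrist force passes 120 N, or if a joint passes its speed limit or range.

## Working session

There is one attempt and no reset: what is moved stays moved. The work goes in short steps, Python scripts to look and compute and a tool call to move; the robot and the scene stay as the last step left them, time stands still between calls to the robot, and variables do not carry over. Pictures are saved under pics/ and viewed, at most 10 in all, crops included, and the job is handed in when it is done.

Besides the shell and the picture viewer there is one more tool, called after ">>>" by a JSON object that holds its "op" and its "data". move_arm: Moves the arm, as the interface text tells. Its arguments: {"type":"object","properties":{"rows":{"type":"array","items":{"type":"array","items":{"type":"number"}}}},"required":["rows"]}

```bash
mkdir -p pics
cat > h.py <<'E'
import numpy as np, cv2, pickle
from plant import manip
def grab(n,tag):
    f=manip.grab_frame(n); cv2.imwrite(f'pics/{tag}.png',f['img']); pickle.dump(f,open(f'{tag}.pkl','wb')); return f
def load(tag): return pickle.load(open(f'{tag}.pkl','rb'))
def ray(f,p):
    K=np.array(f['mtx']); d=np.array([(p[0]-K[0,2])/K[0,0],(p[1]-K[1,2])/K[1,1]]); u=d.copy()
    for _ in range(30): u=d/(1+f['k1']*(u@u))
    R=np.array(f['R']); t=np.array(f['t']).ravel(); v=R.T@np.r_[u,1]
    return -R.T@t, v/np.linalg.norm(v)
def atz(f,p,z):
    c,v=ray(f,p); return c+v*(z-c[2])/v[2]
def tri(obs):
    A=np.zeros((3,3));b=np.zeros(3);L=[]
    for f,p in obs:
        c,v=ray(f,p);P=np.eye(3)-np.outer(v,v);A+=P;b+=P@c;L.append((c,P))
    x=np.linalg.solve(A,b); return x,[float(np.linalg.norm(P@(x-c))) for c,P in L]
def proj(f,X):
    x=np.array(f['R'])@np.asarray(X)+np.array(f['t']).ravel();u=x[:2]/x[2];u=u*(1+f['k1']*(u@u));K=np.array(f['mtx'])
    return np.array([K[0,0]*u[0]+K[0,2],K[1,1]*u[1]+K[1,2]])
E
python3 - <<'E'
from h import *
a=grab('scene','s0');b=grab('top','t0');c=grab('wrist','w0')
for f in(a,b,c): print(f['mtx'],f['k1'],ray(f,(280,210)))
print(manip.state(),manip.tip_reach)
cv2.imwrite('pics/m0.png',cv2.resize(np.vstack([a['img'],b['img']]),None,fx=.7,fy=.7))
E
```

```text
[[491.38007399   0.         278.37669612]
 [  0.         491.38007399 214.74686637]
 [  0.           0.           1.        ]] 0.04411359440418437 (array([-0.06329155, -1.13733338,  0.93332517]), array([ 0.39853704,  0.73925912, -0.54282978]))
[[523.85186194   0.         277.0375432 ]
 [  0.         523.85186194 205.84099563]
 [  0.           0.           1.        ]] -0.18966135399202738 (array([ 0.2447507 , -0.04625137,  1.41881713]), array([ 0.18364678, -0.01049704, -0.98293625]))
[[317.04411092   0.         271.81060631]
 [  0.         317.04411092 213.95461202]
 [  0.           0.           1.        ]] -0.012673819356610064 (array([ 0.26396914, -0.57019738,  0.37211987]), array([-0.26359398, -0.11088693, -0.95823917]))
{'time': 0.15, 'joint_pos': array([-1.37698144e+00,  5.32560762e-02,  1.61399771e+00, -5.13274139e-06,
        1.47596575e+00, -1.18997465e-01]), 'joint_vel': array([-0.00096446, -0.00174933, -0.00396246, -0.00056496, -0.00010305,
        0.0002706 ]), 'joint_efforts': array([ 4.84610046e-04, -3.94242954e+01, -3.70720840e+01, -8.03220155e-05,
        4.64741475e-03, -2.53305366e-06]), 'tool_pos': array([ 0.19224726, -0.59422039,  0.24930244]), 'tool_rot': array([-8.12776247e-04,  9.87793104e-01,  1.55769453e-01, -3.29755305e-05]), 'contact_force': array([-0.38342843, -0.04309274, -0.43911424]), 'ft_torque': array([-0.01038832, -0.02269059,  0.00490096]), 'grasp_force': 0.0, 'gripper_width': 0.9989013170409908} 0.019
```

View pics/s0.png

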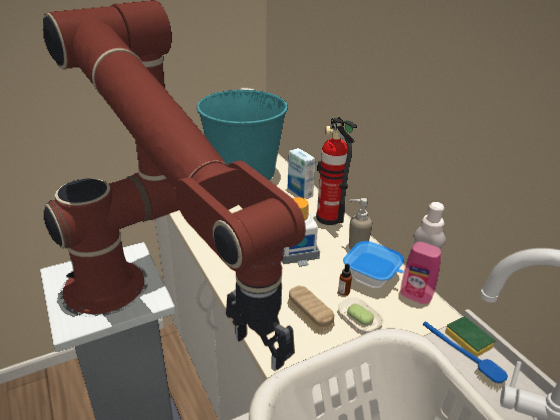

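View pics/t0.png

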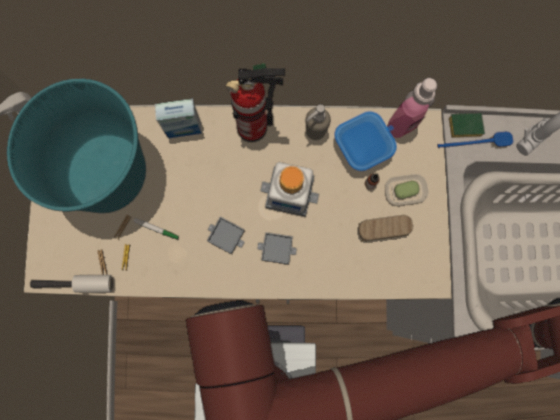

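The top view shows the jar with its amber cup at (291,180), in the large tray with ears at (263,187) and (315,196). The look-alike small trays are at (226,235) and (277,248), both empty. The dropper at (373,181) is also amber. The scene view has the cup at (299,208), partly hidden by the arm. Next is a close crop and a rough position.

Run:
```python
from h import *
a=load('s0');b=load('t0')
print(tri([(b,(291,179.5)),(a,(299,206))]), atz(b,(291,180),.165+.005))
for p in [(263,187),(315,196)]: print(atz(b,p,.01))
for n,p in dict(fire=(250,110),disp=(317,120),drop=(373,181),brush=(385,228),t1=(226,235),t2=(277,248),marker=(155,229),bucket=(140,160)).items(): print(n,atz(b,p,.02).round(3))
x=cv2.resize(b['img'][130:230,230:350],None,fx=6,fy=6,interpolation=cv2.INTER_CUBIC);cv2.imwrite('pics/c0.png',x)
```

```text
(array([ 0.56106084, -0.08787604,  0.15928497]), [0.004072721636641436, 0.004072721636641384]) [ 0.55323494 -0.08601686  0.17      ]
[ 0.57206727 -0.01388571  0.01      ]
[ 0.54814068 -0.15740938  0.01      ]
fire [0.794 0.026 0.02 ]
disp [ 0.766 -0.164  0.02 ]
drop [ 0.59  -0.318  0.02 ]
brush [ 0.459 -0.348  0.02 ]
t1 [0.436 0.084 0.02 ]
t2 [ 0.402 -0.054  0.02 ]
marker [0.45  0.279 0.02 ]
bucket [0.645 0.333 0.02 ]
```

View pics/c0.png

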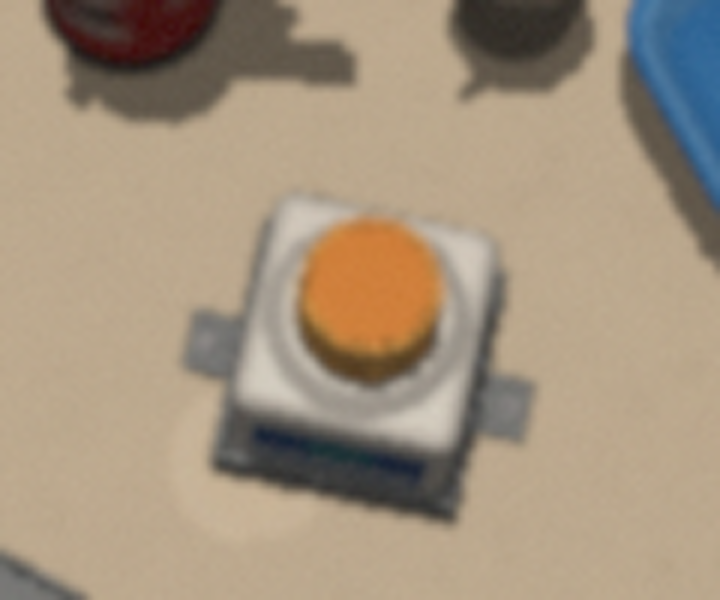

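The crop confirms an amber cup on the white square jar in the large eared tray. Next I move over it with the wrist camera.

>>> {"op": "move_arm", "data": {"rows": [[3.18, -2.31, -0.4, 0, 0, 0, 1], [3.18, -2.31, -0.4, 0, 0, 0, 1], [3.18, -2.31, -0.4, 0, 0, 0, 1], [3.18, -2.31, -0.4, 0, 0, 0, 1], [3.18, -2.31, -0.4, 0, 0, 0, 1], [3.18, -2.31, -0.4, 0, 0, 0, 1], [3.18, -2.31, -0.4, 0, 0, 0, 1], [3.18, -2.31, -0.4, 0, 0, 0, 1], [3.18, -2.31, -0.4, 0, 0, 0, 1], [3.18, -2.31, -0.4, 0, 0, 0, 1], [3.18, -2.31, -0.4, 0, 0, 0, 1], [0, 0, 0, 0, 0, 0, 1], [0, 0, 0, 0, 0, 0, 1]]}}

```text
time: 1.23
tool_pos: [0.4478, -0.2437, 0.2944]
tool_rot: [0.0, 0.987, 0.158, -0.0]
contact_force: [-1.3, -0.6, 0.1]
gripper_width: 1.002
grasp_force: 0.0
```

Run:
```python
from h import *
f=grab('wrist','w1');print(manip.state()['tool_pos'],proj(f,[.56,-.087,.17]))
```

```text
[ 0.44706385 -0.24475216  0.29404739] [104.54738023  -7.25255225]
```

>>> {"op": "move_arm", "data": {"rows": [[3.18, -2.31, 0, 0, 0, 0, 1], [3.18, -2.31, 0, 0, 0, 0, 1], [3.18, -2.31, 0, 0, 0, 0, 1], [3.18, -2.31, 0, 0, 0, 0, 1], [0, 0, 0, 0, 0, 0, 1], [0, 0, 0, 0, 0, 0, 1]]}}

```text
time: 1.78
tool_pos: [0.5397, -0.1182, 0.2936]
tool_rot: [-0.0, 0.988, 0.156, -0.001]
contact_force: [0.1, 0.5, -0.3]
gripper_width: 1.001
grasp_force: 0.0
```

Run:
```python
from h import *
f=grab('wrist','w2');g=load('w1');s=grab('scene','s1');t=grab('top','t1');print(manip.state())
print(proj(f,[.56,-.087,.17]),proj(g,[.56,-.087,.17]))
a=cv2.resize(np.hstack([g['img'],f['img']]),None,fx=.71,fy=.71);b=cv2.resize(s['img'][150:290,220:400],(397,298))
cv2.imwrite('pics/m1.png',np.vstack([a,np.hstack([b,np.zeros((298,a.shape[1]-397,3),np.uint8)])]))
```

```text
{'time': 1.9333, 'joint_pos': array([-3.53415536e-01, -1.43733077e-01,  1.73068640e+00, -4.97787861e-04,
        1.55526214e+00,  9.07133044e-01]), 'joint_vel': array([-0.00422116, -0.00696497,  0.0009102 ,  0.00201824, -0.00242209,
        0.00396004]), 'joint_efforts': array([ 5.84816616e-01, -3.11879468e+01, -3.77064300e+01,  2.27229169e-02,
       -2.47148218e-04, -3.45127024e-03]), 'tool_pos': array([ 0.53886216, -0.11983865,  0.29396189]), 'tool_rot': array([ 6.57465933e-05,  9.87991712e-01,  1.54506371e-01, -3.93171283e-04]), 'contact_force': array([-0.0792674 ,  0.43938286, -0.0183602 ]), 'ft_torque': array([-0.04207887,  0.00861689,  0.01787569]), 'grasp_force': 0.0, 'gripper_width': 0.9990585203194575}
[243.13281827 177.25522801] [104.54738023  -7.25255225]
```

View pics/m1.png

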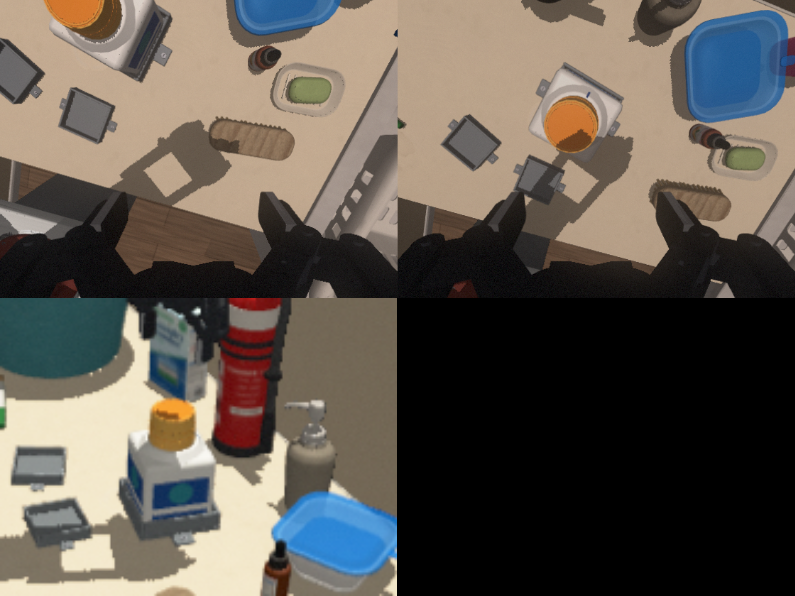

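The montage shows the cup at about (244,176) in the second wrist frame, with the blue shoulder line at (268,133) pointing roughly along world +x. The scene view is now unobstructed. I fit the cup's silhouette in three views.

```bash
cat > fit.py <<'E'
from h import *
from scipy.optimize import least_squares
def mask(f,seed,lo,hi):
    m=cv2.inRange(cv2.cvtColor(f['img'],cv2.COLOR_BGR2HSV),lo,hi)
    m=cv2.morphologyEx(m,cv2.MORPH_CLOSE,np.ones((5,5),np.uint8))
    n,l,st,ce=cv2.connectedComponentsWithStats(m); k=1+np.argmin(np.linalg.norm(ce[1:]-seed,axis=1)-.05*np.sqrt(st[1:,4])*(1))
    return (l==k).astype(np.uint8)
def moments(P):
    m=cv2.moments(P); return np.array([m['m10']/m['m00'],m['m01']/m['m00'],np.sqrt(m['m00'])])
def model(f,p,circ):
    a=np.linspace(0,2*np.pi,80); pts=[]
    for r,h in circ:
        pts+=[proj(f,[p[0]+r*np.cos(t),p[1]+r*np.sin(t),p[2]+h]) for t in a]
    return moments(cv2.convexHull(np.array(pts,np.float32)))
def fit(fs,p0,circ,lo,hi):
    obs=[]
    for f in fs:
        M=mask(f,proj(f,np.array(p0)+[0,0,circ[-1][1]/2]),lo,hi); mm=cv2.moments(M,True)
        obs.append(np.array([mm['m10']/mm['m00'],mm['m01']/mm['m00'],np.sqrt(mm['m00'])]))
    res=lambda p:np.concatenate([(model(f,p,circ)-o)[:2] for f,o in zip(fs,obs)])
    r=least_squares(res,p0)
    return r.x,r.fun.round(2),[(model(f,r.x,circ)[2].round(1),o.round(1)) for f,o in zip(fs,obs)]
CUP=[(.0315,0),(.0295,.048)]; LID=[(.025,0),(.025,.020)]
E
python3 - <<'E'
from fit import *
w,s,t=load('w2'),load('s1'),load('t0')
lo,hi=(8,130,50),(25,255,255)
for F in ([w,s,t],[w,s],[w,t],[s,t]): print(*fit(F,[.56,-.087,.127],CUP,lo,hi))
# jar yaw from blue line at shoulder
print(atz(w,(267.6,133),.1175))
E
```

```text
[ 0.55994911 -0.08773601  0.12802604] [ 0.01 -0.12 -0.49 -0.26  0.34  0.22] [(np.float64(70.7), array([244.6, 175. ,  69.1])), (np.float64(21.6), array([297.7, 209.1,  20.8])), (np.float64(23.9), array([291.1, 179.2,  21.9]))]
[ 0.56000104 -0.08781677  0.12784247] [ 0.14 -0.19 -0.47 -0.2 ] [(np.float64(70.7), array([244.6, 175. ,  69.1])), (np.float64(21.6), array([297.7, 209.1,  20.8]))]
[ 0.56008411 -0.08771382  0.12904506] [-0.08 -0.05  0.35  0.06] [(np.float64(71.0), array([244.6, 175. ,  69.1])), (np.float64(23.9), array([291.1, 179.2,  21.9]))]
[ 0.56137738 -0.08708729  0.12617087] [-0.2   0.05  0.06 -0.16] [(np.float64(21.6), array([297.7, 209.1,  20.8])), (np.float64(23.9), array([291.1, 179.2,  21.9]))]
[ 0.59524296 -0.09522053  0.1175    ]
```

Cup origin measured at (0.560, -0.088, 0.128). The expected height is 0.1275, so it agrees. I descend with the grasp point at z of about 0.160.

>>> {"op": "move_arm", "data": {"rows": [[1.47, -1.18, 0, 0, 0, 0, 1], [1.46, -1.17, 0, 0, 0, 0, 1], [0, 0, 0, 0, 0, 0, 1], [0, 0, 3, 0, 0, 0, 1], [0, 0, 3, 0, 0, 0, 1], [0, 0, 2, 0, 0, 0, 1], [0, 0, 2, 0, 0, 0, 1], [0, 0, 2, 0, 0, 0, 1], [0, 0, 1.4, 0, 0, 0, 1], [0, 0, 0, 0, 0, 0, 1], [0, 0, 0, 0, 0, 0, 1]]}}

```text
time: 2.85
tool_pos: [0.5595, -0.0877, 0.1598]
tool_rot: [-0.0, 0.988, 0.155, -0.001]
contact_force: [0.3, -0.1, 1.1]
gripper_width: 1.0
grasp_force: 0.0
```

Run:
```python
from h import *
w=grab('wrist','w3');s=grab('scene','s3');print(manip.state()['tool_pos'])
cv2.imwrite('pics/m3.png',np.hstack([cv2.resize(w['img'],(400,300)),cv2.resize(s['img'][150:255,230:370],(400,300))]))
```

```text
[ 0.56096118 -0.08759913  0.16199436]
```

View pics/m3.png

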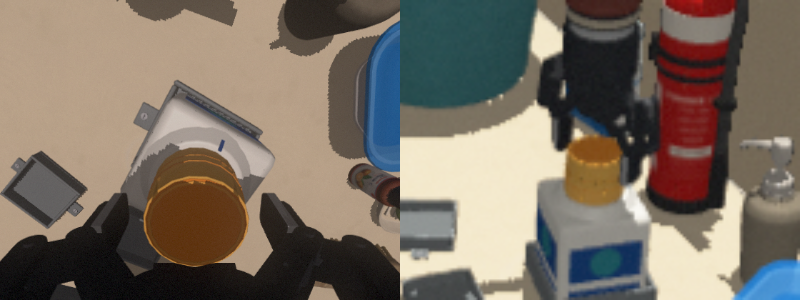

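The cup at (197,205) sits between the open fingers (inner edges at 122 and 262) with some clearance. I lower 5 mm and close.

>>> {"op": "move_arm", "data": {"rows": [[0, 0, 0.5, 0, 0, 0, 1], [0, 0, 0, 0, 0, 0, -1], [0, 0, 0, 0, 0, 0, -1], [0, 0, 0, 0, 0, 0, -1], [0, 0, 0, 0, 0, 0, -1], [0, 0, 0, 0, 0, 0, -1], [0, 0, 0, 0, 0, 0, -1], [0, 0, 0, 0, 0, 0, -1], [0, 0, 0, 0, 0, 0, -1], [0, 0, 0, 0, 0, 0, -1]]}}

```text
time: 3.78
tool_pos: [0.561, -0.0873, 0.1567]
tool_rot: [0.001, 0.988, 0.156, 0.001]
contact_force: [-0.1, -2.4, 5.6]
gripper_width: 0.696
grasp_force: 65.0
```

>>> {"op": "move_arm", "data": {"rows": [[0, 0, -0.1, 0, 0, 0, -1], [0, 0, -0.1, 0, 0, 0, -1], [0, 0, -0.1, 0, 0, 0, -1], [0, 0, -0.1, 0, 0, 0, -1], [0, 0, -0.15, 0, 0, 0, -1], [0, 0, -0.15, 0, 0, 0, -1], [0, 0, -0.2, 0, 0, 0, -1], [0, 0, -0.3, 0, 0, 0, -1], [0, 0, -0.4, 0, 0, 0, -1], [0, 0, -0.6, 0, 0, 0, -1], [0, 0, -1, 0, 0, 0, -1], [0, 0, -1.5, 0, 0, 0, -1], [0, 0, -2, 0, 0, 0, -1], [0, 0, -1, 0, 0, 0, -1], [0, 0, 0, 0, 0, 0, -1], [0, 0, 0, 0, 0, 0, -1]]}}

```text
time: 5.12
tool_pos: [0.5607, -0.0868, 0.2338]
tool_rot: [0.0, 0.988, 0.156, 0.001]
contact_force: [-0.8, 0.1, -1.8]
gripper_width: 0.697
grasp_force: 67.7
```

Run:
```python
from fit import *
s=grab('scene','s4');t=grab('top','t4');w=grab('wrist','w4');print(manip.state())
print(fit([w,s],[.56,-.087,.205],CUP,(8,130,50),(25,255,255)))
cv2.imwrite('pics/m4.png',np.hstack([cv2.resize(w['img'],(400,300)),cv2.resize(s['img'][150:255,230:370],(400,300))]))
```

```text
{'time': 5.2667, 'joint_pos': array([-2.84953382e-01, -7.29367089e-02,  1.77018519e+00,  1.82326448e-04,
        1.44679317e+00,  9.72954198e-01]), 'joint_vel': array([ 0.00095935,  0.00505544,  0.00441045,  0.00011433, -0.00031526,
        0.00027559]), 'joint_efforts': array([ 2.01130752e-02, -3.45464802e+01, -3.77445889e+01,  2.34316780e-03,
       -1.33004902e-03, -4.38229975e-06]), 'tool_pos': array([ 0.5594897 , -0.08652154,  0.23091342]), 'tool_rot': array([-6.04891262e-04,  9.87788547e-01,  1.55795630e-01, -1.06849823e-03]), 'contact_force': array([-0.20657739, -0.63021683, -0.85587801]), 'ft_torque': array([ 0.05702338, -0.01498241,  0.0598243 ]), 'grasp_force': 67.65290361799998, 'gripper_width': 0.6975412934491756}
(array([ 0.55972281, -0.08547966,  0.20136049]), array([-0.12,  0.04,  0.98,  0.29]), [(np.float64(142.8), array([271.7, 296.3, 138.8])), (np.float64(22.1), array([296.8, 186.6,  19.6]))])
```

View pics/m4.png

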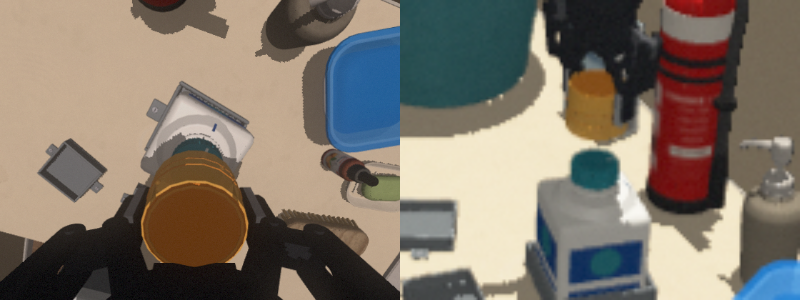

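The cup is off, held at (196,205) in the left picture, and the lid is seated on the jar, which stayed put. I carry the cup to bare worktop at about (0.56, 0.105).

>>> {"op": "move_arm", "data": {"rows": [[0.97, -3.05, 0, 0, 0, 0, -1], [0.98, -3.05, 0, 0, 0, 0, -1], [0.98, -3.05, 0, 0, 0, 0, -1], [0.98, -3.05, 0, 0, 0, 0, -1], [0.98, -3.05, 0, 0, 0, 0, -1], [0.97, -3.05, 0, 0, 0, 0, -1], [0, 0, 3, 0, 0, 0, -1], [0, 0, 4, 0, 0, 0, -1], [0, 0, 4, 0, 0, 0, -1], [0, 0, 3, 0, 0, 0, -1], [0, 0, 2.5, 0, 0, 0, -1], [0, 0, 1.5, 0, 0, 0, -1], [0, 0, 1, 0, 0, 0, -1], [0, 0, 0.5, 0, 0, 0, -1], [0, 0, 0, 0, 0, 0, -1], [0, 0, 0, 0, 0, 0, -1]]}}

```text
time: 6.6
tool_pos: [0.5602, 0.1054, 0.038]
tool_rot: [0.0, 0.988, 0.156, 0.0]
contact_force: [-0.0, 0.4, -0.3]
gripper_width: 0.7
grasp_force: 67.7
```

Run:
```python
from fit import *
s=grab('scene','s5');w=grab('wrist','w5');p=[manip.state()['tool_pos']]
t=grab('top','t5');p.append(manip.state()['tool_pos']);print(p,manip.state()['contact_force'])
print(fit([w,s],[.56,.105,.01],CUP,(8,130,50),(25,255,255)))
```

```text
[array([0.56089249, 0.10540519, 0.03893564]), array([0.56087077, 0.10541009, 0.03895684])] [ 0.51758076 -0.49320835 -0.12148979]
(array([0.55910306, 0.10584404, 0.00576407]), array([-0.08,  0.06,  0.89,  0.3 ]), [(np.float64(139.5), array([271.9, 296.2, 139. ])), (np.float64(18.9), array([266.6, 211. ,  16.6]))])
```

>>> {"op": "move_arm", "data": {"rows": [[0, 0, 0.15, 0, 0, 0, -1], [0, 0, 0.15, 0, 0, 0, -1], [0, 0, 0.15, 0, 0, 0, -1], [0, 0, 0.15, 0, 0, 0, -1], [0, 0, 0.1, 0, 0, 0, -1], [0, 0, 0, 0, 0, 0, -1]]}}

```text
time: 7.25
tool_pos: [0.5593, 0.1053, 0.0299]
tool_rot: [-0.0, 0.988, 0.156, -0.0]
contact_force: [0.4, 0.5, -1.8]
gripper_width: 0.694
grasp_force: 67.7
```

>>> {"op": "move_arm", "data": {"rows": [[0, 0, 0.1, 0, 0, 0, -1], [0, 0, 0.1, 0, 0, 0, -1], [0, 0, 0, 0, 0, 0, -1]]}}

```text
time: 7.5
tool_pos: [0.5598, 0.1054, 0.0293]
tool_rot: [0.0, 0.988, 0.156, -0.0]
contact_force: [-3.3, -0.4, 6.4]
gripper_width: 0.695
grasp_force: 68.3
```

>>> {"op": "move_arm", "data": {"rows": [[0, 0, 0.1, 0, 0, 0, -1], [0, 0, 0, 0, 0, 0, -1]]}}

```text
time: 7.67
tool_pos: [0.5599, 0.1054, 0.0292]
tool_rot: [0.0, 0.988, 0.156, -0.0]
contact_force: [-6.4, -1.2, 11.0]
gripper_width: 0.697
grasp_force: 68.9
```

It is down. I ease off and release, then rise straight up.

>>> {"op": "move_arm", "data": {"rows": [[0, 0, -0.15, 0, 0, 0, -1], [0, 0, 0, 0, 0, 0, 0.5], [0, 0, 0, 0, 0, 0, 0.6], [0, 0, 0, 0, 0, 0, 0.8], [0, 0, 0, 0, 0, 0, 1], [0, 0, 0, 0, 0, 0, 1], [0, 0, 0, 0, 0, 0, 1], [0, 0, -1, 0, 0, 0, 1], [0, 0, -2, 0, 0, 0, 1], [0, 0, -4, 0, 0, 0, 1], [0, 0, -4, 0, 0, 0, 1], [0, 0, -4, 0, 0, 0, 1], [0, 0, -4, 0, 0, 0, 1], [-0.97, 3.05, -2, 0, 0, 0, 1], [-0.98, 3.05, -2, 0, 0, 0, 1], [-0.98, 3.05, -2, 0, 0, 0, 1], [0, 0, 0, 0, 0, 0, 1], [0, 0, 0, 0, 0, 0, 1]]}}

```text
time: 9.17
tool_pos: [0.5606, 0.008, 0.2814]
tool_rot: [0.0, 0.988, 0.154, 0.002]
contact_force: [0.6, -0.0, -0.7]
gripper_width: 1.002
grasp_force: 0.0
```

Run:
```python
from fit import *
s=grab('scene','s6');w=grab('wrist','w6');t=grab('top','t6');print(manip.state()['tool_pos'])
print(proj(w,[.56,-.088,.15]),proj(w,[.56,.105,.03]))
cv2.imwrite('pics/m6.png',np.hstack([cv2.resize(w['img'],(400,300)),cv2.resize(s['img'][150:255,230:370],(400,300))]))
```

```text
[0.55928534 0.01010127 0.27763033]
[380.16396462 243.78577878] [194.22498316 157.15136614]
```

View pics/m6.png

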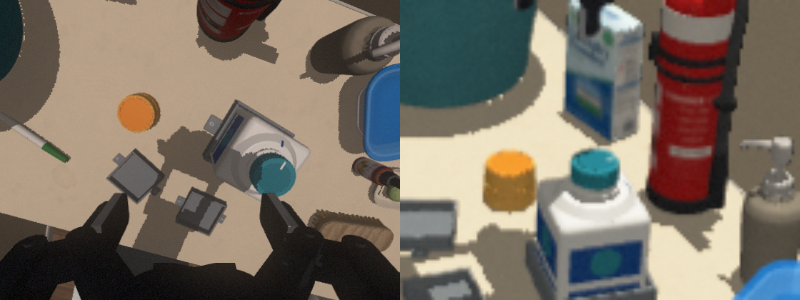

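The cup stands at (138,112) in the wrist view and the teal lid is at (272,173), its white mark towards the upper right. I take another view from above the lid and fit both.

>>> {"op": "move_arm", "data": {"rows": [[-0.98, 3.05, 0, 0, 0, 0, 1], [-0.98, 3.05, 0, 0, 0, 0, 1], [-0.98, 3.05, 0, 0, 0, 0, 1], [0, 0, 0, 0, 0, 0, 1], [0, 0, 0, 0, 0, 0, 1]]}}

```text
time: 9.73
tool_pos: [0.5596, -0.0868, 0.2772]
tool_rot: [-0.001, 0.988, 0.155, -0.001]
contact_force: [-0.8, 0.8, -0.0]
gripper_width: 0.998
grasp_force: 0.0
```

Run:
```python
from fit import *
w6,s,t=load('w6'),load('s6'),load('t6');w=grab('wrist','w7');print(manip.state()['tool_pos'],manip.state()['joint_pos'])
lo,hi=(80,80,25),(105,255,255)
for F in ([w,w6,s],[w,w6],[w,s]): r=fit(F,[.56,-.0877,.141],LID,lo,hi);print(*r)
print('cup',*fit([w6,s],[.56,.105,0],CUP,(8,130,50),(25,255,255)))
L=fit([w,w6,s],[.56,-.0877,.141],LID,lo,hi)[0]
u=proj(w,L+[0,0,.02]).astype(int);print(u)
c=w['img'][u[1]-75:u[1]+75,u[0]-100:u[0]+100];cv2.imwrite('pics/c7.png',cv2.resize(c,None,fx=3,fy=3,interpolation=cv2.INTER_CUBIC))
```

```text
[ 0.55971004 -0.08592495  0.27740559] [-2.84050069e-01 -1.00229713e-01  1.71820178e+00  6.70707744e-04
  1.52623237e+00  9.73594041e-01]
[ 0.5655658  -0.08225029  0.1631487 ] [-4.88 -1.41  4.52  1.75  1.45  6.3 ] [(np.float64(62.6), array([274.8, 213.2,  53.4])), (np.float64(61.9), array([382.6, 245.4,  52. ])), (np.float64(14.8), array([296.8, 194.8,  21.7]))]
[ 0.55999114 -0.0880463   0.14340745] [ 0.07 -0.23 -0.07  0.25] [(np.float64(57.5), array([274.8, 213.2,  53.4])), (np.float64(56.9), array([382.6, 245.4,  52. ]))]
[ 0.57050183 -0.08385812  0.1811304 ] [-0.58  0.45  3.46  0.94] [(np.float64(67.9), array([274.8, 213.2,  53.4])), (np.float64(14.8), array([296.8, 194.8,  21.7]))]
cup [5.59191085e-01 1.05785896e-01 8.34250627e-05] [ 0.15 -0.13 -0.42 -0.15] [(np.float64(51.7), array([193.3, 157. ,  50.4])), (np.float64(18.8), array([267.9, 212.9,  18. ]))]
[269 215]
```

View pics/c7.png

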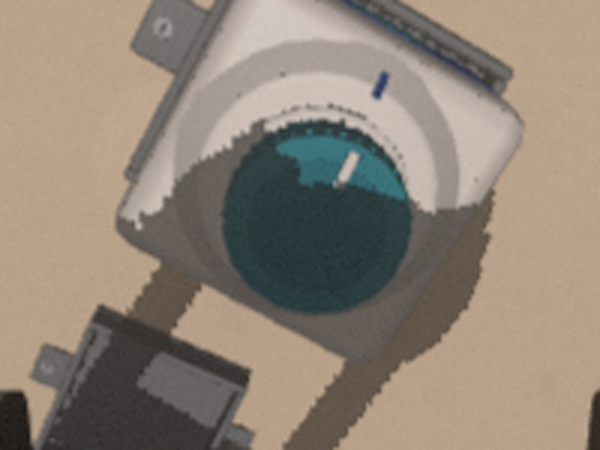

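The lid measures (0.560, -0.088, 0.143), against 0.141 expected, and the cup's mouth is at z=0.000, standing at (0.559, 0.106). In the crop the mark's tip is at (355,152) and the blue line runs from (376,98) to (384,72). I compute the angles and go down on the lid.

Run:
```python
from h import *
w=load('w7');C=np.array([.56,-.088])
a=lambda p:round(float(np.arctan2(p[1],p[0])),3)
f=lambda p:(269-100+p[0]/3,215-75+p[1]/3)
for z in (.161,.163): i,o=[atz(w,f(p),z)[:2] for p in((340,185),(355,152))];print('mark',a(o-C),np.linalg.norm(o-C),a(o-i))
for z in (.1175,.12): i,o=[atz(w,f(p),z)[:2] for p in((376,98),(384,72))];print('jar',a(o-C),np.linalg.norm(o-C),a(o-i))
```

```text
mark -0.138 0.02208228870406726 -0.094
mark -0.125 0.02246460606348185 -0.094
jar -0.219 0.0394298770215084 0.034
jar -0.21 0.039653238906019905 0.034
```

>>> {"op": "move_arm", "data": {"rows": [[0, 0.12, 3, 0, 0, 0, 1], [0, 0, 3, 0, 0, 0, 1], [0, 0, 2, 0, 0, 0, 1], [0, 0, 2, 0, 0, 0, 1], [0, 0, 1.5, 0, 0, 0, 1], [0, 0, 0.5, 0, 0, 0, 1], [0, 0, 0, 0, 0, 0, 1], [0, 0, 0, 0, 0, 0, 1]]}}

```text
time: 10.45
tool_pos: [0.5607, -0.087, 0.1592]
tool_rot: [-0.0, 0.988, 0.156, 0.0]
contact_force: [1.3, -0.6, 0.2]
gripper_width: 1.001
grasp_force: 0.0
```

>>> {"op": "move_arm", "data": {"rows": [[0, 0, 0.15, 0, 0, 0, 1], [0, 0, 0, 0, 0, 0, -1], [0, 0, 0, 0, 0, 0, -1], [0, 0, 0, 0, 0, 0, -1], [0, 0, 0, 0, 0, 0, -1], [0, 0, 0, 0, 0, 0, -1], [0, 0, 0, 0, 0, 0, -1], [0, 0, 0, 0, 0, 0, -1], [0, 0, 0, 0, 0, 0, -1], [0, 0, 0, 0, 0, 0, -1], [0, 0, 0, 0, 0, 0, -1], [0, 0, 0, 0, 0, 0, -1]]}}

```text
time: 11.45
tool_pos: [0.5609, -0.0882, 0.1585]
tool_rot: [0.0, 0.988, 0.156, 0.001]
contact_force: [-1.4, 1.1, 4.0]
gripper_width: 0.565
grasp_force: 61.2
```

Run:
```python
from h import *
w=grab('wrist','w8');st=manip.state();print(st['tool_pos'],st['contact_force'],st['ft_torque'],st['gripper_width'],st['grasp_force'],st['joint_pos'])
u=proj(w,[.56,-.088,.155]).astype(int);print(u)
cv2.imwrite('pics/c8.png',w['img'][150:420,130:450])
```

```text
[ 0.56093443 -0.08817092  0.15850742] [-1.67568982 -0.16898272  5.52344779] [ 0.01750611  0.32698455 -0.03898401] 0.5647371699360729 61.23780369758606 [-2.86976523e-01 -9.14055108e-03  1.83303874e+00  3.75903716e-05
  1.31637264e+00  9.71226862e-01]
[272 292]
```

View pics/c8.png

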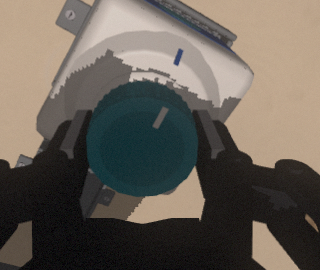

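The lid at (143,138) is squarely between the pads. Now the anticlockwise turn, which is negative about the downward tool z, climbing with the thread.

>>> {"op": "move_arm", "data": {"rows": [[0, 0, 0, 0, 0, -3, -1], [0, 0, -0.01, 0, 0, -3, -1], [0, 0, -0.01, 0, 0, -3, -1], [0, 0, -0.01, 0, 0, -3, -1], [0, 0, -0.01, 0, 0, -3, -1], [0, 0, -0.01, 0, 0, -3, -1], [0, 0, -0.01, 0, 0, -3, -1], [0, 0, -0.01, 0, 0, -3, -1], [0, 0, -0.01, 0, 0, -3, -1], [0, 0, -0.01, 0, 0, -3, -1], [0, 0, 0, 0, 0, 0, -1]]}}

```text
time: 12.42
tool_pos: [0.5613, -0.088, 0.1594]
tool_rot: [0.0, 0.914, 0.407, 0.001]
contact_force: [-0.6, 2.2, 5.0]
gripper_width: 0.559
grasp_force: 61.1
```

Run:
```python
from h import *
w=grab('wrist','w9');st=manip.state();print(st['tool_pos'],st['tool_rot'],st['contact_force'],st['ft_torque'],st['gripper_width'],st['grasp_force'],st['joint_pos'])
cv2.imwrite('pics/c9.png',w['img'][150:420,130:450])
```

```text
[ 0.56130296 -0.08797912  0.15941258] [4.93877144e-04 9.13796320e-01 4.06171050e-01 1.05823591e-03] [0.29297607 1.54047999 4.94606426] [0.18175386 0.0745519  0.0540682 ] 0.5637766741730267 61.080000288784504 [-2.86734313e-01 -9.88498201e-03  1.83218146e+00  6.39733722e-04
  1.31704420e+00  4.47381534e-01]
```

View pics/c9.png

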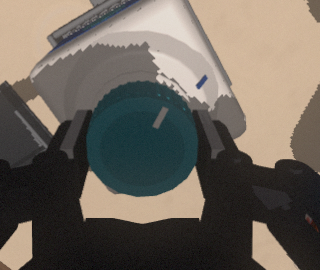

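The mark kept its place between the pads at (160,118), so there was no slip. The jar's blue line at (202,82) stayed fixed in the world. I turn 37° more, for about 67° in total.

>>> {"op": "move_arm", "data": {"rows": [[0, 0, -0.01, 0, 0, -3, -1], [0, 0, -0.01, 0, 0, -3, -1], [0, 0, -0.01, 0, 0, -3, -1], [0, 0, -0.01, 0, 0, -3, -1], [0, 0, -0.01, 0, 0, -3, -1], [0, 0, -0.01, 0, 0, -3, -1], [0, 0, -0.01, 0, 0, -3, -1], [0, 0, -0.01, 0, 0, -3, -1], [0, 0, -0.01, 0, 0, -3, -1], [0, 0, -0.01, 0, 0, -3, -1], [0, 0, 0, 0, 0, -3, -1], [0, 0, 0, 0, 0, -3, -1], [0, 0, 0, 0, 0, -1, -1], [0, 0, 0, 0, 0, 0, -1]]}}

```text
time: 13.63
tool_pos: [0.561, -0.0878, 0.16]
tool_rot: [0.0, 0.738, 0.675, 0.001]
contact_force: [-0.3, 2.5, 5.9]
gripper_width: 0.566
grasp_force: 61.2
```

Run:
```python
from h import *
grab('wrist','w10');st=manip.state();print(st['tool_pos'],st['tool_rot'],2*np.arctan2(st['tool_rot'][2],st['tool_rot'][1]),st['contact_force'],st['ft_torque'],st['gripper_width'])
a=lambda p:round(float(np.arctan2(p[1],p[0])),3);C=np.array([.56,-.088])
for n in('w7','w8','w9','w10'):
    f=load(n);im=f['img'].astype(int);M=((im[...,0]>im[...,2]*1.7)&(im[...,0]>60)&(im[...,0]>im[...,1]*1.3)).astype(np.uint8)
    k,l,s,c=cv2.connectedComponentsWithStats(M)
    for i in range(1,k):
        X=atz(f,c[i],.12)[:2]-C
        if s[i,4]>8 and .03<np.linalg.norm(X)<.05: print(n,'blue',s[i,4],c[i].round(1),a(X),np.linalg.norm(X).round(4))
    roi=im[200:340,210:345];W=((roi.max(2)-roi.min(2)<45)&(roi.mean(2)>75)).astype(np.uint8)
    k,l,s,c=cv2.connectedComponentsWithStats(W)
    for i in range(1,k):
        q=c[i]+[210,200]; X=atz(f,q,.162)[:2]-C
        if 15<s[i,4]<500 and np.linalg.norm(X)<.026: print(n,'mark',s[i,4],q.round(1),a(X),np.linalg.norm(X).round(4))
```

```text
[ 0.56096835 -0.08780232  0.16002514] [3.11240650e-04 7.38018375e-01 6.74780258e-01 6.20165612e-04] 1.481334272788988 [-0.1770975   1.2184464   4.29588358] [0.33042793 0.16192872 0.05974821] 0.5653840297101203
w7 blue 13 [295.6 168.2] -0.235 0.0359
w8 blue 59 [308.1 206.9] -0.246 0.0356
w8 mark 135 [290.1 267. ] -0.104 0.0177
w8 mark 78 [317.9 327.8] -1.86 0.0243
w8 mark 16 [235.3 336.9] 2.716 0.0251
w9 blue 41 [331.6 231.8] -0.273 0.0367
w9 mark 146 [290.  267.1] 0.39 0.0179
w9 mark 76 [226.4 329.8] 3.045 0.0252
w9 mark 65 [319.  328.4] -1.323 0.0256
w10 mark 154 [290.2 267. ] 0.997 0.0177
w10 mark 55 [226.2 327.2] -2.612 0.0246
```

The mark is still at pixel (290,267) in the gripper's view, so the lid followed the full 1.17 rad. It now stands about 1.2 rad from the jar's x, past 1.05. I lift straight up, gently at first.

>>> {"op": "move_arm", "data": {"rows": [[0, 0, -0.1, 0, 0, 0, -1], [0, 0, -0.1, 0, 0, 0, -1], [0, 0, -0.1, 0, 0, 0, -1], [0, 0, -0.1, 0, 0, 0, -1], [0, 0, 0, 0, 0, 0, -1]]}}

```text
time: 14.1
tool_pos: [0.5601, -0.088, 0.1626]
tool_rot: [-0.0, 0.738, 0.675, -0.0]
contact_force: [0.6, -1.2, -1.2]
gripper_width: 0.564
grasp_force: 61.8
```

Only about -1 N on lifting, so the lid is free. I continue.

>>> {"op": "move_arm", "data": {"rows": [[0, 0, -0.2, 0, 0, 0, -1], [0, 0, -0.3, 0, 0, 0, -1], [0, 0, -0.3, 0, 0, 0, -1], [0, 0, -0.3, 0, 0, 0, -1], [0, 0, -0.3, 0, 0, 0, -1], [0, 0, -0.3, 0, 0, 0, -1], [0, 0, -0.3, 0, 0, 0, -1], [0, 0, -0.3, 0, 0, 0, -1], [0, 0, -0.3, 0, 0, 0, -1], [0, 0, -0.1, 0, 0, 0, -1], [0, 0, 0, 0, 0, 0, -1], [0, 0, 0, 0, 0, 0, -1], [0, 0, 0, 0, 0, 0, -1]]}}

```text
time: 15.18
tool_pos: [0.5603, -0.0879, 0.1899]
tool_rot: [-0.0, 0.738, 0.675, -0.0]
contact_force: [-0.6, 0.1, -0.5]
gripper_width: 0.562
grasp_force: 61.8
```

Run:
```python
from fit import *
s=grab('scene','s11');w=grab('wrist','w11');w10=load('w10');st=manip.state()
print(st['tool_pos'],st['tool_rot'],st['contact_force'],st['gripper_width'],st['grasp_force'])
def seg(f,lo,hi,box):
    m=cv2.inRange(cv2.cvtColor(f['img'],cv2.COLOR_BGR2HSV),lo,hi);k,l,S,c=cv2.connectedComponentsWithStats(m)
    return [(int(S[i,4]),S[i,:4].tolist(),c[i].round(1).tolist()) for i in range(1,k) if S[i,4]>15 and box[0]<c[i][0]<box[2] and box[1]<c[i][1]<box[3]]
for n in('s6','s11'):
    f=load(n);print(n,'teal',seg(f,(80,90,30),(105,255,255),(285,180,312,225)),'white',seg(f,(0,0,130),(180,40,255),(270,195,330,270)),'red',seg(f,(0,110,50),(6,255,255),(285,180,312,225)))
for z in (.141,.173): print(z,proj(s,[.56,-.088,z]),proj(s,[.56,-.088,z+.02]))
print('cup',*fit([s],[.56,.105,0],CUP,(8,130,50),(25,255,255)))
print('tray/rim px',proj(s,[.56,-.088,.1575]))
```

```text
[ 0.56031387 -0.08792931  0.18989212] [-2.27951132e-04  7.37734230e-01  6.75091207e-01 -1.30545867e-04] [ 0.09060468 -0.11486084 -0.30242448] 0.5643901691147268 61.75455663353205
s6 teal [(201, [288, 175, 17, 23], [296.0, 185.0]), (183, [290, 203, 16, 13], [297.6, 209.0])] white [(728, [282, 210, 38, 46], [299.8, 228.5]), (36, [298, 260, 11, 6], [303.0, 262.4])] red []
s11 teal [(246, [293, 182, 15, 25], [299.4, 196.9])] white [(909, [278, 206, 42, 49], [298.5, 226.2]), (24, [302, 260, 7, 6], [305.1, 262.0]), (17, [308, 264, 6, 6], [310.4, 266.2])] red [(22, [292, 206, 12, 5], [297.7, 208.6])]
0.141 [297.09565002 211.63417933] [297.37950239 205.92821845]
0.173 [297.55201994 202.46246665] [297.84331128 196.61435373]
cup [ 5.60321744e-01  1.04702303e-01 -5.17650137e-04] [0. 0.] [(np.float64(18.8), array([267.9, 213. ,  18. ]))]
tray/rim px [297.3294987  206.93306288]
```

The red seal ring is visible at (298,208), exactly where the rim should be. The lid is held level about 15 mm above it, and the cup and jar haven't moved. I hand the job in.

```bash
python3 -c "
from plant import manip
print(manip.job_done())"
```

```text
the job is handed in; nothing more can be done
None
```

The job is handed in at about 15 s of the allowed 51 s: the cup stands mouth down on the bare worktop, and the unscrewed lid is held level about 15 mm above the middle of the jar's mouth, with the jar still in its tray.

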